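# Lock the scanner carriage and find the socket for its clamp nut

### The arm

A 7-joint arm with a two-finger parallel gripper is mounted at the origin on the work surface. World frame = base frame: x ahead of the robot, y to its left, z up, the work surface at z = 0. Lengths are in m, angles in rad, forces in N, time in s.
With the tool pointing down it reaches from about 0.425 to 0.925 m from the base axis. Payload 6.8 kg.
Tool frame: the origin (TCP) lies midway between the tips of the shut fingers; the grasp point (between the pads) lies bot.grip_point_offset behind it (bot.grip_point_offset is the distance from the TCP to the grasp point, in m); z points along the fingers, y is the line along which they close (so a half turn about z gives the same grasp; the last joint's range is limited). The gripper opens to 85 mm and grips with 20 to 120 N. Pads are 22 mm wide; open, the fingers measure 114 mm over their backs; the gripper's body (76 mm by 85 mm) begins 54 mm behind the grasp point. The pads swing forward as they close: fully open they stand 13 mm farther back than shut.
Start: joints at [-1.289, 0.477, 0.022, 1.555, -0.011, 1.109, -0.083], TCP at [0.257, 0.624, 0.231] pointing down, gripper open.
Joint ranges: [-2.96, 2.96], [-0.34, 2.1], [-1.41, 1.46], [0.24, 2.44], [-1.37, 4.51], [0.17, 1.92], [-2.96, 2.96]. Speed limits (rad/s): [2.39, 2.39, 3.14, 3.14, 3.14, 3.14, 3.14].

### API

Orientations are given as a unit quaternion [w, x, y, z].
In Python, from station import get_obs, cams, job, bot gives the robot as it stands.
- The arm moves only by the tool arm_command, never from a script. Its argument "rows" is a list that holds one entry, the list of rows, each a list of 5 numbers: the finger opening in mm, from 0 to 85.4, then the shift along the world's x, y, z in units of 60 mm (1.0 is 60 mm), then the turn about the world's z in units of 0.08 rad (1.0 is 0.08 rad). In form: [[[grip, x, y, z, turn], ...]]. A call has exactly 10 rows; each row shifts and turns the commanded pose from where the row before left it; what a row does not reach is not made up. A row lasts 1/8 s, in which the tool goes at most 62.5 mm and 10.7 degrees, less where a joint would pass 70% of its speed; a pose out of reach is approached as far as the arm can. A call with a number of a shift or a turn outside -1 to 1 is refused whole. A call with a gripper value outside its range is refused whole. The fingers move at their own pace and stop on an object; "newtons" is the grip in N (left out, the last holds). Time passes only in rows, so rows that do not move let the fingers close, or fill a call up. It gives the time, the measured TCP pose, the force, the opening and the grip force at its end, in the units of the state.
- get_obs(): the state, without advancing time (a new reading comes with each control period).
- cams.read_camera(name): name is "side" or "top" or "wrist"; returns the picture (420x560x3 uint8, red, green, blue); there is no depth.
- cams.camera_params(name): a dict with "K" (3x3 intrinsics, pixels), "extrinsics" (4x4, takes a point from camera to world coordinates). Camera axes: x right, y down, z forward; pixel columns grow to the right and rows downward; lengths in m; the calibration is good to about 2 mm. The wrist camera is an equidistant fisheye: a pixel r from the principal point sees the ray r / f radians off the axis. A picture is of the moment at which its call begins: read the wrist's pose just before it. camera_params takes no time and is no camera call; for the wrist camera it gives the pose at the moment of the call.
- job.hand_in(): hands the job in; it is judged then, once.
The state is a dict: "t": time; "q": joint angles; "joint_vel": joint speeds; "joint_torque": joint torques, N m; "eef_pos": TCP position; "tool_rot": TCP orientation; "contact_force": force on the tool from outside, world axes, zero at the start; "torque": the same for the moment, N m; "gripper_width": opening from 0.0 (shut) to 1.0 (fully open); "grasp_force": force on a finger pad.
Only numpy, scipy, OpenCV 4.12 (cv2) and the standard library are available. Lean on these libraries where they do the work, as an engineer would, in place of code of your own. Each camera call takes 0.05 s, during which the arm holds its last target. There are 200 camera calls.

### The job

Lock the core scanner's carriage first: slide its barrel bolt all the way into the keeper. Then try the sockets on the hex nut of the carriage's foot plate, taking them by their square adapters, until you have the one that fits, and push it fully down over the nut; any other socket must end standing upright on the plywood board. Finish still gripping the fitting socket's adapter, with the socket seated on the nut, do not let go, and leave the mug, the spray can and the carton where they are.

Things in the scene. Friction and masses are not known exactly. Their poses are not given: they have to be found in the camera images.
- foot: Aluminium foot plate of the carriage, fixed to the bench, 200 mm (x) x 340 mm (y) x 20 mm thick; origin: centre of its underside, z up. A 40 x 40 mm rail, 400 mm long, runs along y at x = +120 mm, top 40 mm above the bench. The barrel bolt lies along y at x = +60 mm, its guides and keeper (at the +y end) 50 mm above the bench.
- bolt (a joint): Travel of the barrel bolt towards the foot's +y, 0 (drawn back) to 0.050 m (stop, all the way in the keeper). Starts partly drawn; slides with about 2 N of friction, no spring, stays where it is left.
- bolt_knob (a point): On the axis of the bolt's upright round steel knob (16 mm diameter), 77 mm above the bench; the knob's top is 90 mm above the bench and it is clear of its surroundings above 50 mm. Moves with the bolt; axes as the foot's.
- nut: The tight steel hex nut, fixed, standing up on the foot plate: 30 mm across flats, 18 mm high with its upper 3 mm chamfered; a 17 mm stud end rises 6 mm above it. Origin: centre of its underside, on the plate's top face (20 mm above the bench), where a seated socket's underside rests; z up. Two flats are square to its x axis, the others at every 60 degrees.
- board: Plywood board under the sockets, fixed, 140 mm (x) x 330 mm (y) x 15 mm thick; origin: centre of its underside.
- socket_a: Steel socket, 46 mm diameter, 0.35 kg. One of two alike outside (a, b): one bore is 24 mm across flats and stops on the nut 18 mm too high, the other 32 mm (1 mm play per side) and goes right down. Nothing shows which: try. Stands on the board, open end down; origin: centre of its underside, z up. Bore 28 mm deep, its six flats square to x and at every 60 degrees from there.
- socket_a_adapter (a point): Centre of the grip on socket_a's drive adapter, 70 mm above the socket's underside; axes as the socket's. The adapter is a dark steel square, 20 x 20 mm, faces square to x and y, fixed on top of the socket, from 48 mm (where the round body ends) to 88 mm above the underside.
- socket_b: Steel socket, 46 mm diameter, 0.35 kg. One of two alike outside (a, b): one bore is 24 mm across flats and stops on the nut 18 mm too high, the other 32 mm (1 mm play per side) and goes right down. Nothing shows which: try. Stands on the board, open end down; origin: centre of its underside, z up. Bore 28 mm deep, its six flats square to x and at every 60 degrees from there.
- socket_b_adapter (a point): Centre of the grip on socket_b's drive adapter, 70 mm above the socket's underside; axes as the socket's. The adapter is a dark steel square, 20 x 20 mm, faces square to x and y, fixed on top of the socket, from 48 mm (where the round body ends) to 88 mm above the underside.
- socket_c: Slim steel socket, 30 mm outer diameter, about 0.2 kg, so too narrow to take a 30 mm nut. Stands on the board, open end down; origin: centre of its underside, z up. Bore 28 mm deep, its six flats square to x and at every 60 degrees from there.
- socket_c_adapter (a point): Centre of the grip on socket_c's drive adapter, 70 mm above the socket's underside; axes as the socket's. The adapter is a dark steel square, 20 x 20 mm, faces square to x and y, fixed on top of the socket, from 48 mm (where the round body ends) to 88 mm above the underside.
- mug: Bystander: yellow mug, 80 mm wide, 90 mm high; origin under its centre.
- spray_can: Bystander: spray can, 66 mm diameter, 180 mm high; origin under its centre.
- carton: Bystander: small white carton 70 x 110 x 35 mm; origin under its centre.
Things that resemble listed ones, but are neither listed nor needed, are in the scene too. What is shaped like the socket_b but purple or yellow is not meant.

How it is judged:
On the way, in this order (a step that is already met when the one before it is completed fails the run):
1. the barrel bolt is all the way in its keeper (value of joint bolt above 0.045 m), for 0.2 s.
2. with the bolt home, the fitting socket is fully down over the nut (value of joint bolt above 0.045 m and ((horizontal distance between socket_a and nut below 0.004 m and z of socket_a in the frame of nut below 0.004 m and angle between the z axis of socket_a and the z axis of nut, either way round below 0.08 rad) or (horizontal distance between socket_b and nut below 0.004 m and z of socket_b in the frame of nut below 0.004 m and angle between the z axis of socket_b and the z axis of nut, either way round below 0.08 rad))), for 0.2 s.
At the end, for the whole second after the job is handed in: Bolt within 5 mm of its inner stop; fitting socket down over the nut (4 mm in height, 4 mm off axis, 0.08 rad), its adapter gripped (over 3 N, within 35 mm of its site); other sockets upright (0.1 rad) and still on the board; mug, can and carton moved under 30 mm (value of joint bolt above 0.045 m and (((horizontal distance between socket_a and nut below 0.004 m and z of socket_a in the frame of nut below 0.004 m and angle between the z axis of socket_a and the z axis of nut, either way round below 0.08 rad) and contact force between the fingers and socket_a above 3 N and distance between the grasp point and socket_a_adapter below 0.035 m and z of socket_b in the frame of board between 0.01 and 0.02 m and angle between socket_b's own z axis and vertical below 0.1 rad and x of socket_b in the frame of board between -0.07 and 0.07 m and y of socket_b in the frame of board between -0.165 and 0.165 m and linear speed of socket_b below 0.02 m/s) or ((horizontal distance between socket_b and nut below 0.004 m and z of socket_b in the frame of nut below 0.004 m and angle between the z axis of socket_b and the z axis of nut, either way round below 0.08 rad) and contact force between the fingers and socket_b above 3 N and distance between the grasp point and socket_b_adapter below 0.035 m and z of socket_a in the frame of board between 0.01 and 0.02 m and angle between socket_a's own z axis and vertical below 0.1 rad and x of socket_a in the frame of board between -0.07 and 0.07 m and y of socket_a in the frame of board between -0.165 and 0.165 m and linear speed of socket_a below 0.02 m/s)) and z of socket_c in the frame of board between 0.01 and 0.02 m and angle between socket_c's own z axis and vertical below 0.1 rad and x of socket_c in the frame of board between -0.07 and 0.07 m and y of socket_c in the frame of board between -0.165 and 0.165 m and linear speed of socket_c below 0.02 m/s and distance of each of mug, spray_can, carton from where it was at the start of the episode below 0.03 m); the arm keeps its last pose, push and grip.
It fails at once if the mug is shifted by more than 30 mm (distance of mug from where it was at the start of the episode above 0.03 m).
It fails at once if the spray can is shifted by more than 30 mm (distance of spray_can from where it was at the start of the episode above 0.03 m).
It fails at once if the carton is shifted by more than 30 mm (distance of carton from where it was at the start of the episode above 0.03 m).
It also fails if it takes over 72 s, if anything falls off the work surface, if the arm or the gripper's body presses on something with over 40 N, if the wrist force passes 120 N, or if a joint passes its speed limit or range.

## Working session

There is one attempt and no reset: what is moved stays moved. The work goes in short steps, Python scripts to look and compute and a tool call to move; the robot and the scene stay as the last step left them, time stands still between calls to the robot, and variables do not carry over. Pictures are saved under pics/ and viewed, at most 10 in all, crops included, and the job is handed in when it is done.

Besides the shell and the picture viewer there is one more tool, called by a JSON object that holds its "name" and its "arguments", one argument or row to a line. arm_command: Moves the arm, as the interface text tells. Its arguments: {"type":"object","properties":{"rows":{"type":"array"},"newtons":{"type":"number"}},"required":["rows"]}

```bash
mkdir -p pics
python3 - <<'E'
from station import get_obs, cams, job, bot
import cv2
o=get_obs(); print({k:o[k] for k in('t','eef_pos','tool_rot','gripper_width','contact_force')}, bot.grip_point_offset)
for n in('top','side','wrist'):
    p=cams.camera_params(n); print(n,p)
    cv2.imwrite(f'pics/{n}0.png',cams.read_camera(n)[:,:,::-1])
E
```

```text
{'t': 0.0, 'eef_pos': array([0.25627614, 0.62382656, 0.23033664]), 'tool_rot': array([-1.14742747e-04,  1.93628600e-01,  9.81074494e-01, -8.88604589e-04]), 'gripper_width': 1.0017970211409077, 'contact_force': array([ 0.25604319, -0.03123557,  0.33858712])} 0.0187
top {'K': array([[436.41741337,   0.        , 279.10070498],
       [  0.        , 436.41741337, 208.14968929],
       [  0.        ,   0.        ,   1.        ]]), 'extrinsics': array([[-0.00410402, -0.9955276 ,  0.09438194,  0.43275614],
       [-0.99993798,  0.00310833, -0.01069427, -0.00302682],
       [ 0.01035307, -0.09441998, -0.99547862,  1.2639835 ],
       [ 0.        ,  0.        ,  0.        ,  1.        ]])}
side {'K': array([[474.76707286,   0.        , 276.41153218],
       [  0.        , 474.76707286, 205.57461547],
       [  0.        ,   0.        ,   1.        ]]), 'extrinsics': array([[-0.74648824, -0.43760324,  0.50125713, -0.20596623],
       [-0.66525643,  0.50639966, -0.54862853,  0.79179255],
       [-0.01375481, -0.74300928, -0.66913976,  1.06087687],
       [ 0.        ,  0.        ,  0.        ,  1.        ]])}
wrist {'K': array([[325.1922621 ,   0.        , 277.01851196],
       [  0.        , 325.1922621 , 210.36191972],
       [  0.        ,   0.        ,   1.        ]]), 'extrinsics': array([[ 0.38007332,  0.88289034,  0.27576969,  0.18555312],
       [ 0.92495579, -0.36245541, -0.11438034,  0.65303116],
       [-0.00103108,  0.29854768, -0.95439416,  0.37377166],
       [ 0.        ,  0.        ,  0.        ,  1.        ]])}
```

Run:
```python
import cv2
for n in('top','side'):
    i=cv2.imread(f'pics/{n}0.png'); cv2.imwrite(f'pics/{n}0b.png',cv2.resize(i,(800,600),interpolation=cv2.INTER_CUBIC))
```

```text
(no output)
```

View pics/top0b.png

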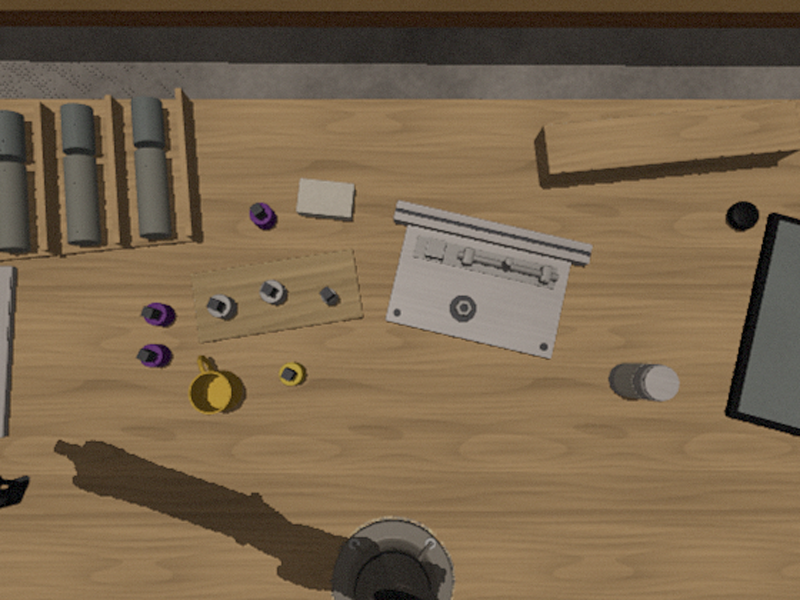

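View pics/side0b.png

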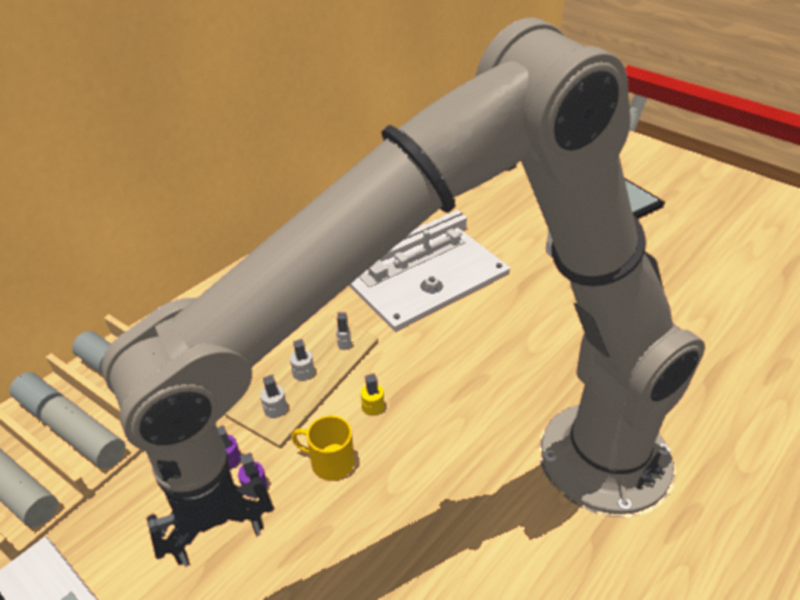

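The top view shows the foot plate (nut at about (463,308), bolt knob at (507,265), keeper at (432,249)) and the board. On it stand two thick sockets at (219,307) and (272,292) and the slim one at (330,296). The side view shows the mug at (330,447) in front of the board, with the arm above everything. I'll measure coarsely from an enlarged top crop.

```bash
python3 - <<'E'
import cv2
i=cv2.imread('pics/top0.png'); c=i[135:285,125:425]; cv2.imwrite('pics/topc.png',cv2.resize(c,(800,400),interpolation=cv2.INTER_CUBIC))
E
cat > h.py <<'E'
import numpy as np, cv2
from station import get_obs, cams, job, bot
def ray(p,uv,fish=False):
    K,E=p['K'],p['extrinsics']; uv=np.atleast_2d(uv).astype(float)
    d=np.c_[(uv[:,0]-K[0,2])/K[0,0],(uv[:,1]-K[1,2])/K[1,1]]
    if fish:
        r=np.linalg.norm(d,axis=1)[:,None]; v=np.c_[d/np.maximum(r,1e-9)*np.sin(r),np.cos(r)]
    else: v=np.c_[d,np.ones(len(d))]
    return E[:3,3], v@E[:3,:3].T
def hit(p,uv,z,fish=False):
    c,v=ray(p,uv,fish); z=np.broadcast_to(z,len(v)); return c+v*((z-c[2])/v[:,2])[:,None]
def proj(p,X,fish=False):
    K,E=p['K'],p['extrinsics']; x=(np.atleast_2d(X)-E[:3,3])@E[:3,:3]
    if fish:
        s=np.linalg.norm(x[:,:2],axis=1); th=np.arctan2(s,x[:,2]); n=x[:,:2]/s[:,None]*th[:,None]
    else: n=x[:,:2]/x[:,2:]
    return n*[K[0,0],K[1,1]]+[K[0,2],K[1,2]]
def yaw():
    o=get_obs(); w,x,y,z=o['tool_rot']
    return np.arctan2(2*(x*y+w*z),1-2*(y*y+z*z)) # tool x axis
E
```

```text
(no output)
```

View pics/topc.png

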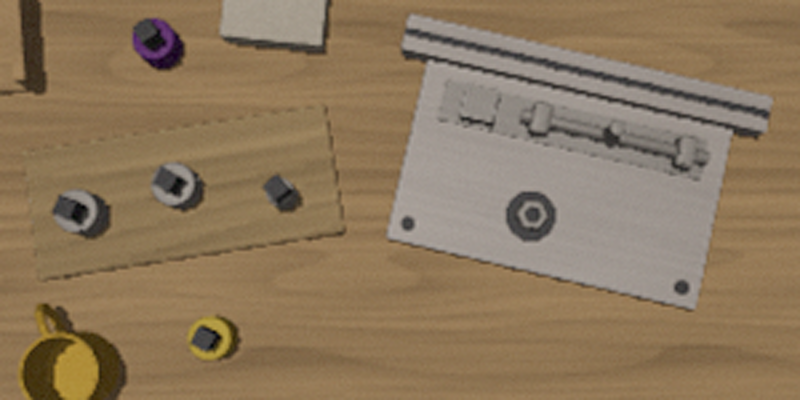

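In the crop, the foot's near corners are at (388,240) and (695,308), the nut is at (533,214) and the knob at (615,130). The adapter tops are at (71,208), (171,181) and (283,190), and the board corners at (325,106), (343,233) and (43,279).

Run:
```python
from h import *
p=cams.camera_params('top')
f=lambda u,z:hit(p,(np.array(u)+.5)/(800/300)+[125,135]-.5,z)
N=['footL','footR','nut','knob','ad1','ad2','adc','bTR','bBR','bBL','mugtop','can','cartC']
P=f([(388,240),(695,308),(533,214),(615,131),(71,208),(171,181),(283,190),(325,106),(343,233),(43,279),(60,370),(0,0),(323,48)],[.02,.02,.041,.09,.103,.103,.103,.015,.015,.015,.09,0,.035])
for n,q in zip(N,P): print(n,q.round(4), np.hypot(*q[:2]).round(3))
d=P[0]-P[1]; print('foot w',np.linalg.norm(d),'foot yaw (y axis-90)',np.arctan2(d[1],d[0])-np.pi/2)
d=P[8]-P[9];print('board',np.linalg.norm(d),np.linalg.norm(P[7]-P[8]),np.arctan2(-d[1],-d[0])-np.pi/2)
print('tool yaw',yaw())
```

```text
footL [0.5034 0.0092 0.02  ] 0.503
footR [ 0.4296 -0.318   0.02  ] 0.535
nut [ 0.5291 -0.144   0.041 ] 0.548
knob [ 0.6099 -0.2233  0.09  ] 0.65
ad1 [0.5318 0.3247 0.103 ] 0.623
ad2 [0.5586 0.2255 0.103 ] 0.602
adc [0.5492 0.1134 0.103 ] 0.561
bTR [0.6495 0.0773 0.015 ] 0.654
bBR [0.5114 0.0576 0.015 ] 0.515
bBL [0.4633 0.3775 0.015 ] 0.598
mugtop [0.371  0.3355 0.09  ] 0.5
can [0.7714 0.4374 0.    ] 0.887
cartC [0.709  0.0784 0.035 ] 0.713
foot w 0.33548055118073694 foot yaw (y axis-90) -0.22165432388551198
board 0.3235392895037682 0.13949191729767818 0.14911024160253916
tool yaw 2.751842378920136
```

{"name": "arm_command", "arguments": {
  "rows": [
    [[85, 0.4, -0.9, 0, 0], [85, 0.4, -0.9, 0, 0], [85, 0.4, -0.9, 0, 0], [85, 0.4, -0.9, 0, 0], [85, 0.4, -0.9, 0, 0], [85, 0.4, -0.9, 0, 0.5], [85, 0.4, -0.9, 0, 0.5], [85, 0.4, -0.9, 0, 0.5], [85, 0.4, -0.9, 0, 0.5], [85, 0.4, -0.9, 0, 0.1]]
  ]
}}

```text
t: 1.4
eef_pos: [0.4969, 0.0826, 0.2314]
tool_rot: [0.0, 0.11, 0.994, 0.0]
contact_force: [0.0, 0.4, 0.2]
gripper_width: 0.993
grasp_force: 0.0
```

{"name": "arm_command", "arguments": {
  "rows": [
    [[85, 0.3, -0.9, 0, 0], [85, 0.3, -0.9, 0, 0], [85, 0.3, -0.9, 0, 0], [85, 0.3, -0.9, 0, 0], [85, 0.3, -0.9, 0, 0], [85, 0.2, -0.6, 0, 0], [85, 0, 0, 0, 0], [85, 0, 0, 0, 0], [85, 0, 0, 0, 0], [85, 0, 0, 0, 0]]
  ]
}}

```text
t: 2.65
eef_pos: [0.5986, -0.2203, 0.2314]
tool_rot: [0.0, 0.11, 0.994, 0.0]
contact_force: [-0.6, -0.0, -0.1]
gripper_width: 0.998
grasp_force: 0.0
```

Run:
```python
from h import *
import pickle
o=get_obs();print(o['t'],o['eef_pos'],o['q'],yaw()); p=cams.camera_params('wrist'); i=cams.read_camera('wrist')[:,:,::-1]
pickle.dump(p,open('w1.pkl','wb'))
cv2.imwrite('pics/w1.png',i); cv2.imwrite('pics/w1b.png',cv2.resize(i,(800,600),interpolation=cv2.INTER_CUBIC))
```

```text
2.65 [ 0.59860768 -0.22025231  0.23141419] [-0.05207994  0.43722264  0.42029315  1.6718196  -0.19839319  1.07486473
  1.77883501] 2.9216155953455862
```

View pics/w1b.png

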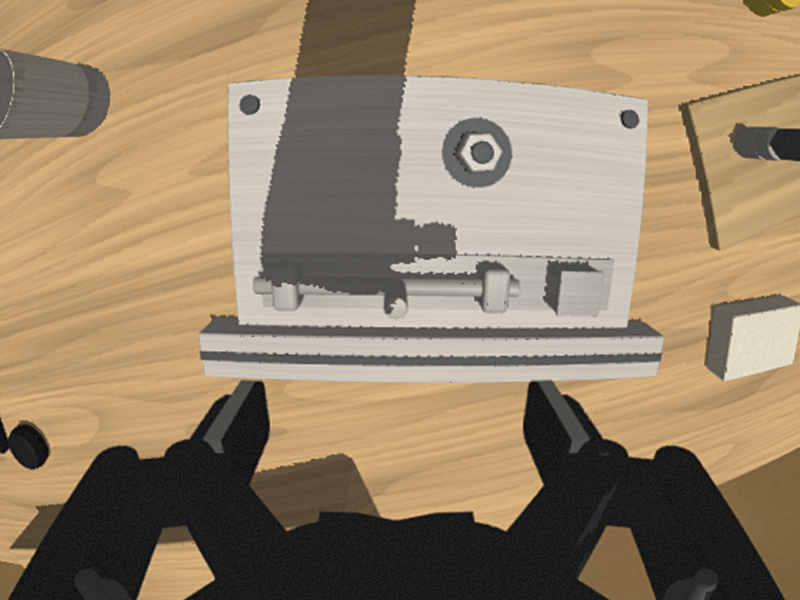

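The wrist view shows the knob top near (398,308), the stud at (483,152), the keeper at (580,292) and the foot corners at (229,83) and (647,100). I'll enlarge the knob and nut.

Run:
```python
import cv2, numpy as np
i=cv2.imread('pics/w1.png')
a=i[75:140,300:365]; b=i[185:250,250:315]
cv2.imwrite('pics/w1c.png',np.hstack([cv2.resize(x,None,fx=6,fy=6,interpolation=cv2.INTER_CUBIC) for x in(a,b)]))
```

```text
(no output)
```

View pics/w1c.png

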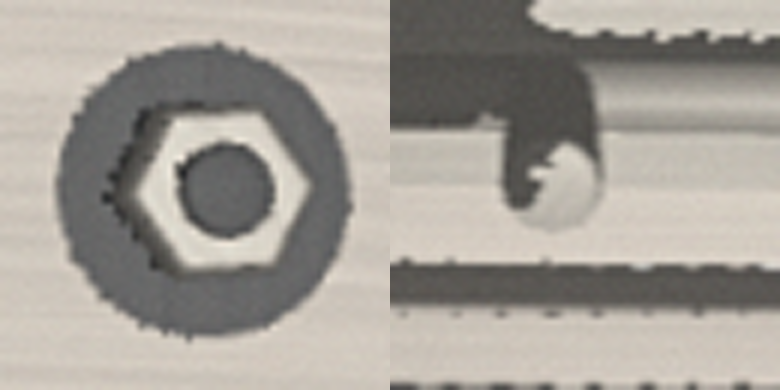

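The nut's top hexagon has vertices (173,113), (265,110), (312,187), (270,265), (180,270) and (135,190), with the stud centre at (226,190). The knob's top circle is centred at about (553,184), which is (163,184) in its tile.

Run:
```python
from h import *
import pickle
p=pickle.load(open('w1.pkl','rb'))
f=lambda u,o,z:hit(p,(np.atleast_2d(u)+.5)/6-.5+o,z,True)
V=f([(173,113),(265,110),(312,187),(270,265),(180,270),(135,190)],[300,75],.038)
c=V.mean(0); d=V[:,:2]-c[:2]; print('nut hex',c,np.hypot(*d.T))
a=np.arctan2(*d.T[::-1]); print('vertex angle mod60',np.degrees(a)%60)
vm=np.angle(np.exp(6j*a).mean())/6; print('vertex yaw rad',vm,' flat yaw (mod 60deg)',vm+np.pi/6, vm-np.pi/6)
print('stud',f((226,190),[300,75],.044),'disc',f((204,190),[300,75],.02))
k=f((163,184),[250,185],.09); print('knob',k, 'rim', f([(116,184),(210,184)],[250,185],.09))
g=lambda u,z:hit(p,(np.atleast_2d(u)+.5)*.7-.5,z,True)
C=g([(229,83),(647,100)],.02); d=C[1]-C[0]; y=np.arctan2(d[1],d[0]); fy=y-np.pi/2
print('foot corners',C,np.linalg.norm(d),'foot yaw',fy)
ax=np.array([np.cos(fy),np.sin(fy)]);ay=np.array([-ax[1],ax[0]]); ctr=C.mean(0)[:2]+.1*ax
print('ctr',ctr); 
for n,q in(('nut',c),('knob',k[0])): print(n,(q[:2]-ctr)@np.c_[ax,ay])
R=g([(200,325),(663,337)],.04);d=R[1]-R[0];print('rail',np.linalg.norm(d),np.arctan2(d[1],d[0])-np.pi/2)
K=g([(558,272),(600,272),(603,316),(557,316)],.05);print('keeper',(K[:,:2]-ctr)@np.c_[ax,ay])
K=g([(512,284)],.05);print('bolt tip',(K[:,:2]-ctr)@np.c_[ax,ay])
o=get_obs(); print(o['eef_pos'],yaw())
```

```text
nut hex [ 0.53043673 -0.14175918  0.038     ] [0.01567789 0.01585724 0.01577062 0.01554501 0.01612683 0.01533086]
vertex angle mod60 [21.92119584 20.46315269 21.11806581 20.80307547 20.56694079 20.05115793]
vertex yaw rad 0.3633835079024419  flat yaw (mod 60deg) 0.8869822835007407 -0.16021526769585692
stud [[ 0.53059415 -0.14239235  0.044     ]] disc [[ 0.53034729 -0.14193294  0.02      ]]
knob [[ 0.61543018 -0.22410663  0.09      ]] rim [[ 0.6138511  -0.23115533  0.09      ]
 [ 0.61701111 -0.21705812  0.09      ]]
foot corners [[ 0.43055793 -0.31556024  0.02      ]
 [ 0.50817617  0.01256563  0.02      ]] 0.3371812222478553 foot yaw -0.23228053755405154
ctr [ 0.56668145 -0.17451705]
nut [-0.0428121   0.02353469]
knob [ 0.05885493 -0.03703597]
rail 0.39492317642414065 -0.2523365986955808
keeper [[0.04263184 0.08461484]
 [0.04163604 0.12002771]
 [0.07741683 0.12807005]
 [0.07753009 0.08788053]]
bolt tip [[0.052653  0.0490966]]
[ 0.59857918 -0.22054313  0.23143775] 2.9212485664582597
```

{"name": "arm_command", "arguments": {
  "rows": [
    [[50, 0.28, -0.06, 0, 0], [50, 0, 0, -0.6, 0], [50, 0, 0, -0.6, 0], [50, 0, 0, -0.6, 0], [50, 0, 0, -0.6, 0], [50, 0, 0, -0.45, 0], [50, 0, 0, 0, 0], [0, 0, 0, 0, 0], [0, 0, 0, 0, 0], [0, 0, 0, 0, 0]]
  ],
  "newtons": 40
}}

```text
t: 3.95
eef_pos: [0.6164, -0.2255, 0.0621]
tool_rot: [0.001, 0.111, 0.994, -0.0]
contact_force: [-1.3, 1.6, 7.3]
gripper_width: 0.172
grasp_force: 39.0
```

{"name": "arm_command", "arguments": {
  "rows": [
    [[0, 0.024, 0.1, 0, 0], [0, 0.024, 0.1, 0, 0], [0, 0.024, 0.1, 0, 0], [0, 0.024, 0.1, 0, 0], [0, 0, 0, 0, 0], [0, 0, 0, 0, 0], [0, 0, 0, 0, 0], [0, 0, 0, 0, 0], [0, 0, 0, 0, 0], [0, 0, 0, 0, 0]]
  ]
}}

```text
t: 5.2
eef_pos: [0.6222, -0.2012, 0.0621]
tool_rot: [0.001, 0.111, 0.994, 0.0]
contact_force: [-1.3, 0.0, 9.1]
gripper_width: 0.168
grasp_force: 39.5
```

{"name": "arm_command", "arguments": {
  "rows": [
    [[0, 0.012, 0.05, 0, 0], [0, 0.012, 0.05, 0, 0], [0, 0.012, 0.05, 0, 0], [0, 0.012, 0.05, 0, 0], [0, 0, 0, 0, 0], [0, 0, 0, 0, 0], [0, 0, 0, 0, 0], [0, 0, 0, 0, 0], [0, 0, 0, 0, 0], [0, 0, 0, 0, 0]]
  ]
}}

```text
t: 6.45
eef_pos: [0.6248, -0.1898, 0.0621]
tool_rot: [0.001, 0.111, 0.994, -0.0]
contact_force: [-2.5, 0.5, 7.8]
gripper_width: 0.169
grasp_force: 39.5
```

{"name": "arm_command", "arguments": {
  "rows": [
    [[0, 0.006, 0.03, 0, 0], [0, 0.006, 0.03, 0, 0], [0, 0.006, 0.03, 0, 0], [0, 0.006, 0.03, 0, 0], [0, 0, 0, 0, 0], [0, 0, 0, 0, 0], [0, 0, 0, 0, 0], [0, 0, 0, 0, 0], [0, 0, 0, 0, 0], [0, 0, 0, 0, 0]]
  ]
}}

```text
t: 7.7
eef_pos: [0.6265, -0.1829, 0.0621]
tool_rot: [0.001, 0.111, 0.994, -0.0]
contact_force: [-1.9, -0.9, 7.9]
gripper_width: 0.172
grasp_force: 39.4
```

{"name": "arm_command", "arguments": {
  "rows": [
    [[0, 0.006, 0.025, 0, 0], [0, 0.006, 0.025, 0, 0], [0, 0.006, 0.025, 0, 0], [0, 0.006, 0.025, 0, 0], [0, 0, 0, 0, 0], [0, 0, 0, 0, 0], [0, 0, 0, 0, 0], [0, 0, 0, 0, 0], [0, 0, 0, 0, 0], [0, 0, 0, 0, 0]]
  ]
}}

```text
t: 8.95
eef_pos: [0.6274, -0.179, 0.0621]
tool_rot: [0.001, 0.112, 0.994, -0.002]
contact_force: [-2.4, -4.9, 6.6]
gripper_width: 0.172
grasp_force: 39.3
```

{"name": "arm_command", "arguments": {
  "rows": [
    [[0, 0.008, 0.03, 0, 0], [0, 0.008, 0.03, 0, 0], [0, 0, 0, 0, 0], [0, 0, 0, 0, 0], [0, 0, 0, 0, 0], [0, 0, 0, 0, 0], [0, 0, 0, 0, 0], [0, 0, 0, 0, 0], [0, 0, 0, 0, 0], [0, 0, 0, 0, 0]]
  ]
}}

```text
t: 10.2
eef_pos: [0.6274, -0.1789, 0.0621]
tool_rot: [0.001, 0.113, 0.994, -0.003]
contact_force: [-3.0, -12.0, 5.3]
gripper_width: 0.174
grasp_force: 39.5
```

{"name": "arm_command", "arguments": {
  "rows": [
    [[50, -0.02, -0.08, 0, 0], [50, 0, 0, 0, 0], [50, 0, 0, 0, 0], [50, 0, 0, 0.6, 0], [50, 0, 0, 0.7, 0], [50, 0, 0, 0.8, 0], [50, 0, 0, 0.9, 0], [85, -0.1, 0.9, 0, 0], [85, -0.1, 0.9, 0, 0], [85, -0.1, 0.9, 0, 0]]
  ]
}}

```text
t: 11.45
eef_pos: [0.6082, -0.0128, 0.2405]
tool_rot: [0.0, 0.11, 0.994, 0.0]
contact_force: [0.1, 0.1, -0.3]
gripper_width: 0.994
grasp_force: 0.0
```

{"name": "arm_command", "arguments": {
  "rows": [
    [[85, -0.1, 0.9, 0, 0], [85, -0.1, 0.9, 0, 0], [85, -0.1, 0.9, 0, 0], [85, -0.1, 0.9, 0, 0], [85, 0, 0.7, 0, 0], [85, 0, 0, 0, 0], [85, 0, 0, 0, 0], [85, 0, 0, 0, 0], [85, 0, 0, 0, 0], [85, 0, 0, 0, 0]]
  ]
}}

```text
t: 12.7
eef_pos: [0.5848, 0.2421, 0.2404]
tool_rot: [0.0, 0.111, 0.994, 0.0]
contact_force: [0.4, 0.3, 1.0]
gripper_width: 0.999
grasp_force: 0.0
```

Run:
```python
from h import *
import pickle
o=get_obs();print(o['t'],o['eef_pos'],yaw()); p=cams.camera_params('wrist'); i=cams.read_camera('wrist')[:,:,::-1]
pickle.dump(p,open('w2.pkl','wb'))
cv2.imwrite('pics/w2.png',i)
q=proj(p,[(.5318,.3247,.103),(.5586,.2255,.103),(.5492,.1134,.103)],True);print(q)
t=[]
for u,v in q[:2].round().astype(int):
    u0,v0=max(0,u-40),max(0,v-40); print(u0,v0); t.append(cv2.resize(i[v0:v0+80,u0:u0+80],(400,400),interpolation=cv2.INTER_CUBIC))
cv2.imwrite('pics/w2b.png',np.hstack(t))
```

```text
12.7 [0.58476506 0.24208178 0.24041549] 2.9187139870923158
[[356.11511779 121.21662258]
 [251.96286884 174.41648818]
 [136.42452433 192.78963072]]
316 81
212 134
```

View pics/w2b.png

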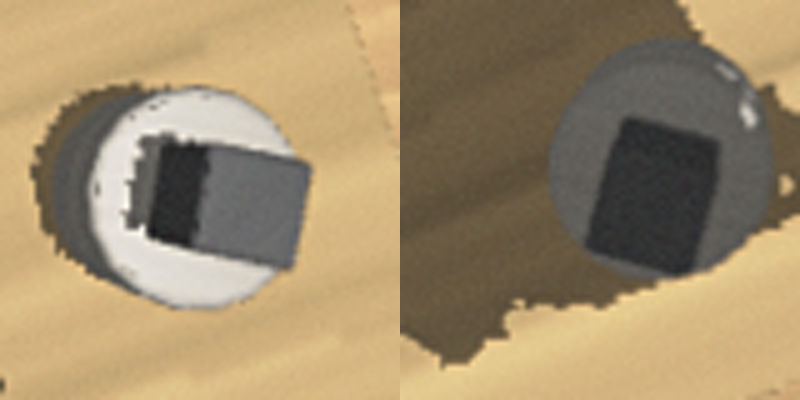

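Left tile (socket 1): the adapter's top face has corners (208,145), (312,164), (291,268) and (190,246). Right tile (socket 2, in shadow): the top face's lower edge runs from (587,248) to (692,276) and its sides run up to (626,118) and (719,140).

Run:
```python
from h import *
import pickle
p=pickle.load(open('w2.pkl','rb'))
f=lambda u,o,z:hit(p,(np.atleast_2d(u)+.5)/5-.5+o,z,True)
V=f([(208,145),(312,164),(291,268),(190,246)],[316,81],.103)
e=np.roll(V,-1,0)-V; print('s1',V.mean(0),np.linalg.norm(e,axis=1),np.degrees(np.arctan2(e[:,1],e[:,0]))%90)
print('s1 body',f((198,197),[316,81],.063))
W=f([(187,248),(292,276)],[212,134],.103); d=W[1]-W[0]; L=np.linalg.norm(d); n=np.array([-d[1],d[0],0])/L
print('s2 edge',W,L,np.degrees(np.arctan2(d[1],d[0]))%90, 'centres',W.mean(0)+.01*n,W.mean(0)-.01*n)
E2=f([(226,118),(319,140)],[212,134],.063); print('s2 base far edge',E2)
d=E2[1]-E2[0]; print(np.linalg.norm(d),np.degrees(np.arctan2(d[1],d[0]))%90)
for s in (1,-1):
    c=W.mean(0)+s*.01*n; a=np.arctan2(d[1],d[0])
    q=[c+.01*np.r_[np.cos(t)-0,np.sin(t),0] for t in[0]]
    print(s,(proj(p,E2.mean(0),True)))
o=get_obs(); print(o['eef_pos'],yaw()-np.pi/2, np.degrees(yaw())%90)
```

```text
s1 [0.53379272 0.33327352 0.103     ] [0.01930593 0.01901564 0.01895853 0.01813859] [70.36106144 67.49601754 67.7530413  68.5178117 ]
s1 body [[0.533528  0.3333857 0.063    ]]
s2 edge [[0.56570721 0.22103843 0.103     ]
 [0.57484739 0.23802426 0.103     ]] 0.019288888766685133 61.71503398515422 centres [0.56147128 0.23426992 0.103     ] [0.57908331 0.22479278 0.103     ]
s2 base far edge [[0.54961691 0.2295835  0.063     ]
 [0.55809395 0.24659517 0.063     ]]
0.01900675971322182 63.51258023899537
1 [[266.10393078 159.38705158]]
-1 [[266.10393078 159.38705158]]
[0.58469522 0.2422826  0.24039585] 1.348233111952799 77.2480671146844
```

{"name": "arm_command", "arguments": {
  "rows": [
    [[50, -0.39, -0.13, 0, -0.8], [50, 0, 0, 0, -0.8], [50, 0, 0, 0, -0.8], [50, 0, 0, -0.5, -0.8], [50, 0, 0, -0.6, 0], [50, 0, 0, -0.6, 0], [50, 0, 0, -0.6, 0], [50, 0, 0, -0.54, 0], [50, 0, 0, 0, 0], [50, 0, 0, 0, 0]]
  ],
  "newtons": 60
}}

```text
t: 14.0
eef_pos: [0.5621, 0.2352, 0.0711]
tool_rot: [0.001, 0.237, 0.972, 0.001]
contact_force: [-0.1, 0.4, -0.7]
gripper_width: 0.58
grasp_force: 0.0
```

{"name": "arm_command", "arguments": {
  "rows": [
    [[0, 0, 0, 0, 0], [0, 0, 0, 0, 0], [0, 0, 0, 0, 0], [0, 0, 0, 0, 0], [0, 0, 0, 0, 0], [0, 0, 0, 0, 0], [0, 0, 0, 0, 0], [0, 0, 0, 0, 0], [0, 0, 0, 0, 0], [0, 0, 0, 0, 0]]
  ]
}}

```text
t: 15.25
eef_pos: [0.5619, 0.2353, 0.0713]
tool_rot: [0.001, 0.237, 0.972, 0.001]
contact_force: [-1.2, -1.0, 7.2]
gripper_width: 0.227
grasp_force: 58.7
```

{"name": "arm_command", "arguments": {
  "rows": [
    [[0, 0, 0, 0.4, 0], [0, 0, 0, 0.5, 0], [0, 0, 0, 0.6, 0], [0, 0, 0, 0.5, 0], [0, 0, 0, 0, 0], [0, -0.08, -0.8, 0, 0.5], [0, -0.08, -0.8, 0, 0.5], [0, -0.08, -0.8, 0, 0.5], [0, -0.08, -0.8, 0, 0.5], [0, -0.08, -0.8, 0, 0.5]]
  ]
}}

```text
t: 16.5
eef_pos: [0.5355, -0.0065, 0.188]
tool_rot: [-0.001, 0.138, 0.99, -0.0]
contact_force: [1.7, -1.3, -3.5]
gripper_width: 0.23
grasp_force: 59.8
```

{"name": "arm_command", "arguments": {
  "rows": [
    [[0, -0.06, -0.8, 0, 0.5], [0, -0.06, -0.8, 0, 0.5], [0, 0, -0.5, 0, 0.5], [0, 0, -0.2, 0, 0], [0, 0, 0, 0, 0], [0, 0, 0, 0, 0], [0, 0, 0, 0, 0], [0, 0, 0, 0, 0], [0, 0, 0, 0, 0], [0, 0, 0, 0, 0]]
  ]
}}

```text
t: 17.75
eef_pos: [0.53, -0.1429, 0.1899]
tool_rot: [0.0, 0.079, 0.997, 0.0]
contact_force: [0.3, 0.3, -4.4]
gripper_width: 0.225
grasp_force: 59.9
```

Run:
```python
from h import *
o=get_obs();print(o['t'],o['eef_pos'],np.degrees(yaw())%90-90,o['contact_force'],o['gripper_width']); d=[.5305,-.142,0]-o['eef_pos']; print(d/.06)
p=cams.camera_params('wrist'); i=cams.read_camera('wrist')[:,:,::-1]
cv2.imwrite('pics/w3.png',cv2.resize(i,(800,600)))
```

```text
17.75 [ 0.53000618 -0.14294361  0.18994998] -9.040085385148217 [ 0.28892721  0.30224503 -4.3680529 ] 0.22467322154601757
[ 0.0082303   0.0157268  -3.16583307]
```

View pics/w3.png

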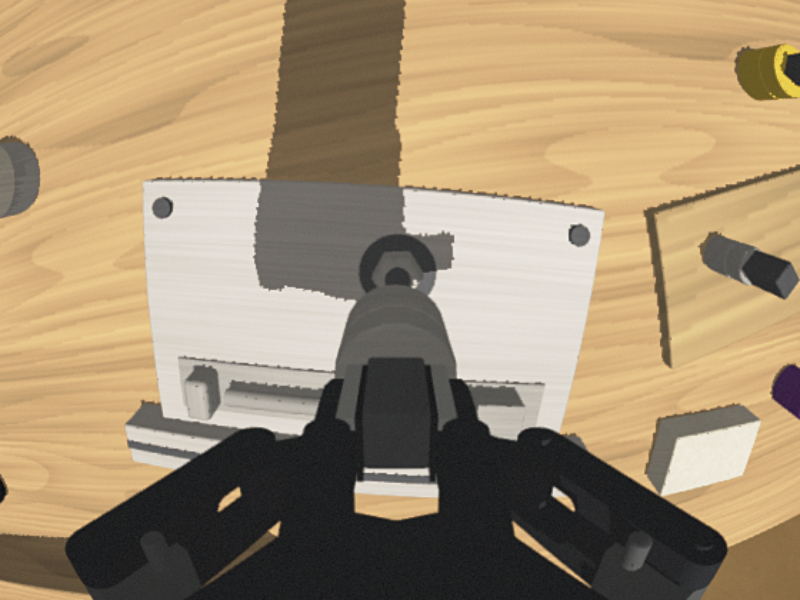

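The picture shows the socket upright in the gripper at (400,330), lined up behind the nut at (398,265). Descending.

{"name": "arm_command", "arguments": {
  "rows": [
    [[0, 0.01, 0.016, -0.4, 0], [0, 0, 0, -0.4, 0], [0, 0, 0, -0.35, 0], [0, 0, 0, -0.2, 0], [0, 0, 0, -0.1, 0], [0, 0, 0, -0.05, 0], [0, 0, 0, -0.05, 0], [0, 0, 0, -0.05, 0], [0, 0, 0, 0, 0], [0, 0, 0, 0, 0]]
  ]
}}

```text
t: 19.05
eef_pos: [0.531, -0.1421, 0.0943]
tool_rot: [0.0, 0.079, 0.997, 0.0]
contact_force: [-0.8, 1.0, -0.6]
gripper_width: 0.222
grasp_force: 60.2
```

{"name": "arm_command", "arguments": {
  "rows": [
    [[0, 0, 0, -0.03, 0], [0, 0, 0, -0.03, 0], [0, 0, 0, -0.03, 0], [0, 0, 0, 0, 0], [0, 0, 0, 0, 0], [0, 0, 0, 0, 0], [0, 0, 0, 0, 0], [0, 0, 0, 0, 0], [0, 0, 0, 0, 0], [0, 0, 0, 0, 0]]
  ]
}}

```text
t: 20.3
eef_pos: [0.5345, -0.1434, 0.093]
tool_rot: [0.004, 0.079, 0.997, 0.0]
contact_force: [-4.4, 1.8, 30.3]
gripper_width: 0.226
grasp_force: 66.0
```

{"name": "arm_command", "arguments": {
  "rows": [
    [[0, 0, 0, 0.04, 0], [0, 0, 0, 0.0, 0.7], [0, 0, 0, 0, 0.7], [0, 0, 0, 0, 0.7], [0, 0, 0, 0, 0.7], [0, 0, 0, 0, 0.7], [0, 0, 0, 0, 0.8], [0, 0, 0, 0, 0.8], [0, 0, 0, 0, 0.8], [0, 0, 0, 0, 0]]
  ]
}}

```text
t: 21.55
eef_pos: [0.5346, -0.1423, 0.0934]
tool_rot: [0.004, -0.157, 0.988, -0.001]
contact_force: [2.6, 0.6, 8.8]
gripper_width: 0.222
grasp_force: 63.0
```

Run:
```python
from h import *
o=get_obs();print(o['t'],o['eef_pos'],np.degrees(yaw())%90-90,o['contact_force'],o['q'])
```

```text
21.55 [ 0.53460938 -0.14234814  0.09342157] -71.95781782581099 [2.58849183 0.58873506 8.81214557] [-0.04286059  0.45746563  0.24159745  1.98477857 -0.16431402  0.70934347
  2.18467174]
```

{"name": "arm_command", "arguments": {
  "rows": [
    [[0, 0, 0, 0.1, 0.6], [0, 0, 0, 0, 0], [0, 0, 0, 0, 0], [0, 0, 0, -0.03, 0], [0, 0, 0, -0.02, 0], [0, 0, 0, -0.02, 0], [0, 0, 0, -0.02, 0], [0, 0, 0, -0.02, 0], [0, 0, 0, -0.02, 0], [0, 0, 0, 0, 0]]
  ]
}}

```text
t: 22.8
eef_pos: [0.5308, -0.1422, 0.0938]
tool_rot: [0.001, -0.18, 0.984, 0.001]
contact_force: [-16.1, 4.1, 47.7]
gripper_width: 0.225
grasp_force: 68.4
```

Run:
```python
from h import *
o=get_obs();print(o['t'],o['eef_pos'],np.degrees(yaw())%90,o['contact_force'])
```

```text
22.8 [ 0.53082052 -0.14217366  0.09380249] 20.6986245034812 [-16.07138697   4.11778566  47.65559128]
```

{"name": "arm_command", "arguments": {
  "rows": [
    [[0, 0, 0, 0.4, 0], [0, 0, 0, 0.6, 0], [0, 0, 0, 0.7, 0], [0, 0.06, 0.6, 0, -0.9], [0, 0.08, 0.8, 0, -0.9], [0, 0.08, 0.8, 0, -0.9], [0, 0.08, 0.8, 0, -0.9], [0, 0.08, 0.8, 0, -0.9], [0, 0.08, 0.8, 0, -0.9], [0, 0.06, 0.8, 0, -0.9]]
  ]
}}

```text
t: 24.05
eef_pos: [0.5616, 0.1833, 0.1907]
tool_rot: [-0.0, 0.072, 0.997, -0.0]
contact_force: [-0.6, -0.4, -4.4]
gripper_width: 0.222
grasp_force: 61.1
```

{"name": "arm_command", "arguments": {
  "rows": [
    [[0, 0, 0.6, 0, -0.9], [0, 0, 0.29, 0, -0.9], [0, 0, 0, 0, -0.9], [0, 0, 0, -0.2, -0.2], [0, 0, 0, -0.6, 0], [0, 0, 0, -0.6, 0], [0, 0, 0, -0.3, 0], [0, 0, 0, -0.1, 0], [0, 0, 0, -0.05, 0], [0, 0, 0, 0, 0]]
  ]
}}

```text
t: 25.3
eef_pos: [0.5625, 0.2356, 0.081]
tool_rot: [0.001, 0.186, 0.983, 0.001]
contact_force: [-0.3, -0.7, -4.6]
gripper_width: 0.225
grasp_force: 61.0
```

{"name": "arm_command", "arguments": {
  "rows": [
    [[0, 0, 0, -0.06, 0], [0, 0, 0, -0.06, 0], [0, 0, 0, -0.04, 0], [0, 0, 0, 0, 0], [0, 0, 0, 0, 0], [50, 0, 0, 0, 0], [50, 0, 0, 0, 0], [50, 0, 0, 0, 0], [50, 0, 0, 0.3, 0], [50, 0, 0, 0.7, 0]]
  ]
}}

```text
t: 26.55
eef_pos: [0.5607, 0.2348, 0.1305]
tool_rot: [-0.001, 0.186, 0.983, -0.001]
contact_force: [-0.5, 0.3, 0.2]
gripper_width: 0.582
grasp_force: 0.0
```

{"name": "arm_command", "arguments": {
  "rows": [
    [[50, 0, 0, 0.8, 0], [50, 0, 0, 0.2, 0], [50, -0.24, 0.82, 0, 0], [50, -0.24, 0.82, 0, 0], [50, 0, 0, 0, 0], [50, 0, 0, 0, 0], [50, 0, 0, 0, 0], [50, 0, 0, 0, 0], [50, 0, 0, 0, 0], [50, 0, 0, 0, 0]]
  ]
}}

```text
t: 27.8
eef_pos: [0.5331, 0.3335, 0.1905]
tool_rot: [-0.0, 0.186, 0.983, -0.0]
contact_force: [0.2, -0.2, 0.7]
gripper_width: 0.581
grasp_force: 0.0
```

Run:
```python
from h import *
import pickle
o=get_obs();print(o['t'],o['eef_pos'],np.degrees(yaw())%90,o['contact_force'],o['q'][6])
p=cams.camera_params('wrist'); i=cams.read_camera('wrist')[:,:,::-1]; pickle.dump(p,open('w4.pkl','wb'))
cv2.imwrite('pics/w4.png',i);cv2.imwrite('pics/w4b.png',cv2.resize(i[60:380,80:500],(800,600),interpolation=cv2.INTER_CUBIC))
```

```text
27.8 [0.53309915 0.33346148 0.19052134] 68.55503270086894 [ 0.17785447 -0.22953585  0.74706879] 0.6565863927420414
```

View pics/w4b.png

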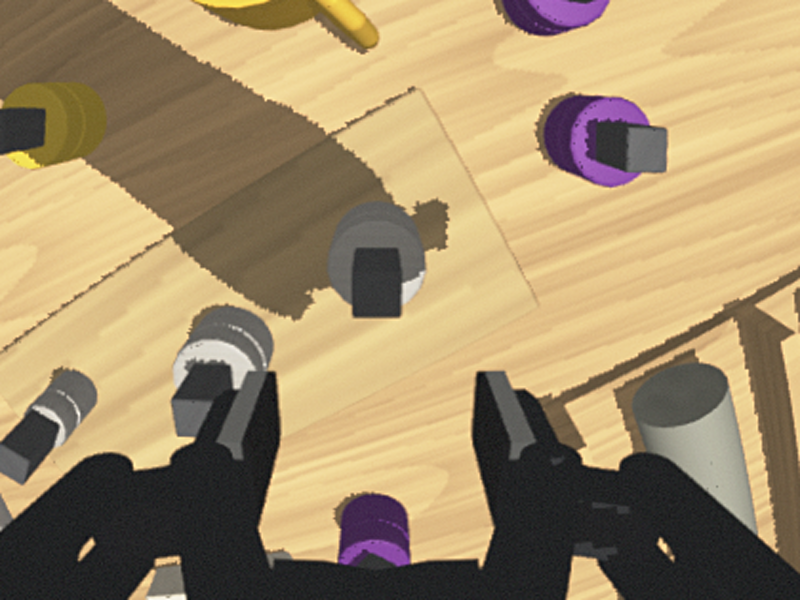

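Socket 2 stands upright at (210,370), and socket 1 sits square between the fingers. The near edge of its adapter's top face runs from (353,317) to (402,317).

Run:
```python
from h import *
import pickle
p=pickle.load(open('w4.pkl','rb'))
W=hit(p,(np.array([(353,317),(402,317)])+.5)*[.525,320/600]-.5+[80,60],.103,True); d=W[1]-W[0]; L=np.linalg.norm(d)
print(W,L,np.degrees(np.arctan2(d[1],d[0])), W.mean(0)+.01*np.array([-d[1],d[0],0])/L)
```

```text
[[0.53943214 0.3212517  0.103     ]
 [0.54657479 0.33941268 0.103     ]] 0.019515078862139035 68.53046475605737 [0.53369734 0.33399225 0.103     ]
```

{"name": "arm_command", "arguments": {
  "rows": [
    [[50, 0.01, 0.008, -0.5, 0], [50, 0, 0, -0.6, 0], [50, 0, 0, -0.6, 0], [50, 0, 0, -0.29, 0], [50, 0, 0, 0, 0], [50, 0, 0, 0, 0], [0, 0, 0, 0, 0], [0, 0, 0, 0, 0], [0, 0, 0, 0, 0], [0, 0, 0, 0, 0]]
  ]
}}

```text
t: 29.1
eef_pos: [0.5342, 0.3346, 0.0722]
tool_rot: [0.001, 0.186, 0.983, 0.001]
contact_force: [-0.8, -0.6, 5.5]
gripper_width: 0.221
grasp_force: 60.1
```

{"name": "arm_command", "arguments": {
  "rows": [
    [[0, 0, 0, 0, 0], [0, 0, 0, 0, 0], [0, 0, 0, 0.3, 0], [0, 0, 0, 0.5, 0], [0, 0, 0, 0.6, 0], [0, 0, 0, 0.6, 0], [0, 0, 0, 0, 0], [0, 0, 0, 0, 0], [0, 0, 0, 0, 0], [0, 0, 0, 0, 0]]
  ]
}}

```text
t: 30.35
eef_pos: [0.533, 0.3338, 0.1898]
tool_rot: [-0.001, 0.186, 0.983, -0.001]
contact_force: [-0.3, 0.2, -3.1]
gripper_width: 0.226
grasp_force: 59.3
```

Run:
```python
from h import *
o=get_obs();print(o['t'],o['eef_pos'],np.degrees(yaw())%90-90,o['contact_force'],o['gripper_width']); d=[.5305,-.142,.108]-o['eef_pos']; print(d/.06)
```

```text
30.35 [0.53296558 0.33382423 0.18982131] -21.415403006781588 [-0.28197133  0.18525636 -3.1221204 ] 0.2261597682766857
[-0.04109304 -7.93040381 -1.36368858]
```

{"name": "arm_command", "arguments": {
  "rows": [
    [[0, 0, -0.4, 0, 0], [0, 0, -0.8, 0, 0], [0, 0, -0.8, 0, 0.4], [0, 0, -0.8, 0, 0.4], [0, 0, -0.8, 0, 0.4], [0, 0, -0.8, 0, 0.4], [0, -0.01, -0.8, 0, 0.4], [0, -0.01, -0.8, 0, 0.4], [0, -0.01, -0.8, 0, 0.26], [0, -0.01, -0.8, 0, 0]]
  ]
}}

```text
t: 31.6
eef_pos: [0.53, -0.1245, 0.1911]
tool_rot: [-0.0, 0.081, 0.997, -0.0]
contact_force: [-0.2, 1.0, -3.0]
gripper_width: 0.223
grasp_force: 59.1
```

{"name": "arm_command", "arguments": {
  "rows": [
    [[0, 0, -0.33, 0, 0], [0, 0, 0, 0, 0], [0, 0, 0, -0.4, 0], [0, 0, 0, -0.5, 0], [0, 0, 0, -0.3, 0], [0, 0, 0, -0.16, 0], [0, 0, 0, 0, 0], [0, 0, 0, 0, 0], [0, 0, 0, 0, 0], [0, 0, 0, 0, 0]]
  ]
}}

```text
t: 32.85
eef_pos: [0.5315, -0.1416, 0.11]
tool_rot: [0.0, 0.08, 0.997, 0.0]
contact_force: [-0.5, -0.8, -4.0]
gripper_width: 0.225
grasp_force: 59.2
```

Run:
```python
from h import *
o=get_obs();print(o['t'],o['eef_pos'],np.degrees(yaw())%90-90,o['contact_force'],o['gripper_width']); d=[.5305,-.142,.108]-o['eef_pos']; print(d/.06)
```

```text
32.85 [ 0.53148958 -0.14163598  0.10999685] -9.228040738200121 [-0.49588562 -0.80715994 -3.95836619] 0.2247812316686928
[-0.01649308 -0.00606706 -0.03328088]
```

{"name": "arm_command", "arguments": {
  "rows": [
    [[0, -0.015, -0.006, -0.1, 0], [0, 0, 0, -0.07, 0], [0, 0, 0, -0.03, 0], [0, 0, 0, -0.03, 0], [0, 0, 0, -0.03, 0], [0, 0, 0, -0.03, 0], [0, 0, 0, -0.03, 0], [0, 0, 0, 0, 0], [0, 0, 0, 0, 0], [0, 0, 0, 0, 0]]
  ]
}}

```text
t: 34.1
eef_pos: [0.5304, -0.1419, 0.0904]
tool_rot: [0.0, 0.08, 0.997, 0.0]
contact_force: [1.0, -0.1, -2.8]
gripper_width: 0.225
grasp_force: 59.2
```

It is going down freely, so this is the fitting socket. Continuing to the seat.

{"name": "arm_command", "arguments": {
  "rows": [
    [[0, 0, 0, -0.04, 0], [0, 0, 0, -0.04, 0], [0, 0, 0, -0.04, 0], [0, 0, 0, -0.04, 0], [0, 0, 0, -0.03, 0], [0, 0, 0, -0.03, 0], [0, 0, 0, -0.02, 0], [0, 0, 0, 0, 0], [0, 0, 0, 0, 0], [0, 0, 0, 0, 0]]
  ]
}}

```text
t: 35.35
eef_pos: [0.5304, -0.1421, 0.0772]
tool_rot: [0.0, 0.081, 0.997, 0.0]
contact_force: [-3.7, 0.3, 10.7]
gripper_width: 0.225
grasp_force: 61.2
```

Run:
```python
from h import *
i=cams.read_camera('side')[:,:,::-1]; j=cams.read_camera('wrist')[:,:,::-1]
cv2.imwrite('pics/end.png',np.hstack([cv2.resize(i[100:380,100:400],(400,373)),cv2.resize(j,(400,373))]))
```

```text
(no output)
```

View pics/end.png

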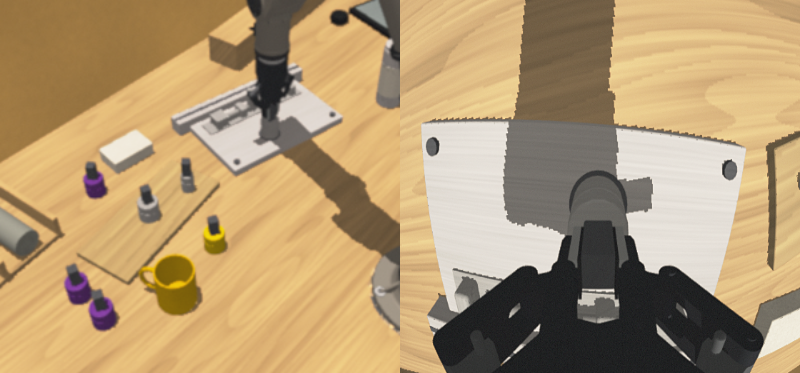

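The side view (left) shows the other socket at (148,203) and the slim one at (187,175), both upright on the board. The mug at (175,283) and the carton look undisturbed, and the gripped socket is down over the nut at (268,128). The wrist view (right) shows it seated and still held.

Run:
```python
from h import *
o=get_obs();print(o['t'],o['eef_pos'],o['contact_force'],o['grasp_force'])
print(job.hand_in())
```

```text
35.45 [ 0.53042132 -0.14211572  0.07717268] [-4.32495621  0.86796524 11.44579764] 61.18782877922058
the job is handed in; nothing more can be done
None
```

The job is handed in: I pushed the bolt to its stop, and the second socket I tried fitted and is seated on the nut, still gripped at about 61 N; the other two sockets stand upright on the board (35.5 s used, verdict not shown).

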